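Open the cartridge lid of a new photo printer

TASK

Open the ribbon-cartridge lid of the white photo printer: press the orange release tab at its front down with a fingertip so that the lid springs up, then push the lid up and back until it is fully open against its stop, and let go of everything. Nothing is to be picked up: do not lift, tip or shove along the printer, and do not disturb the other things on the table.

Things in the scene. Friction and masses are not known exactly. Their poses are not given: they have to be found in the camera images.
- printer: White photo printer, 1.2 to 1.8 kg, loose on the table: 150 mm deep (x), 190 wide (y), top 62 mm high. Origin: centre of its underside; -x is its front (tab side), roughly facing the robot; z up. In its frame the lid's hinge runs along y at x +30, z 63 mm. Under the lid is an open bay, rim 62 mm high, holding the cartridge (top at 49 mm). Behind the hinge a flat panel, 62 mm high.
- lid (a joint): Dark grey lid plate on the printer: 100 mm from hinge to front edge, 116 wide, 6 thick. Value: opening angle, rad: 0 shut and latched, 0.5 to 0.6 sprung up, 1.75 at the stop, leaning back past upright. Once released a steel spring pin lifts it within half a second; beyond that it stays where it is left (friction hinge) and takes about 1 N at its edge to push.
- tab (a joint): Orange release tab, a rocker at the front of the printer. Value = angle in rad its ledge is pressed down: 0 at rest, the lid is let go at about 0.2, 0.36 at its stop. It springs back by itself. It takes about 5 N at the point tab_pad to release, 7 N to the stop (5 and 7 mm of travel there).
- tab_pad (a point): Where to press: on top of the tab's ledge, 48 mm above the table, 98.5 mm in front of the printer's centre. The ledge is 42 mm wide, 34 deep, 6 thick, free below, and goes on 14 mm to the front of this point. 17 mm behind this point stands the orange latch hook, 24 mm wide, top 75 mm above the table, which holds the lid's front edge. Axes as the printer's at rest.
- lid_edge (a point): Middle of the lid's free front edge, halfway up its thickness, 100 mm from the hinge line. Height above the table: 66 mm shut, about 115 sprung up (room below it for a fingertip, above the latch hook), about 160 fully open. Turns with the lid; x points along the lid to the hinge.
- lid_hinge (a point): Middle of the lid's hinge line, 63 mm above the table. Its frame turns with the lid (y along the hinge, same as the printer's y).
- camera: Silver compact camera, 95 x 36 x 60 mm with its lens, standing on the table beside the printer (either side). Origin: centre of its underside. Leave alone.
- cup: Blue ceramic cup, 76 mm across, 85 mm tall, beside the printer on the other side from the camera. Origin: centre of its underside. Leave alone.
- battery: Flat black camera battery, 30 x 42 x 12 mm, on the table in front of the printer, left of the tab. Origin: centre of its underside. Leave alone.
- carton: Yellow product carton, 75 x 130 x 150 mm, standing at the back. Origin: centre of its underside. Leave alone.
- tape: Roll of clear tape, 100 mm across, 24 mm high, lying at the left. Origin: centre of its underside. Leave alone.
- spool: Red ribbon spool, 68 mm across, 50 mm high, at the right. Origin: centre of its underside. Leave alone.

How it is judged:
By the outcome, as a careful person would: the job done as asked, in the order asked, and still so for the second after the job is handed in, with the robot touching nothing.
It also fails if it takes over 42 s, if anything falls off the work surface, if the arm or the gripper's body presses on something with over 40 N, if the wrist force passes 120 N, or if a joint passes its speed limit or range.

ROBOT

A 6-joint arm with a two-finger parallel gripper is mounted at the origin on the work surface. World frame = base frame: x ahead of the robot, y to its left, z up, the work surface at z = 0. Lengths are in m, angles in rad, forces in N, time in s.
With the tool pointing down it reaches from about 0.425 to 0.95 m from the base axis. Payload 14.7 kg.
Tool frame: the origin (TCP) lies between the finger pads; the fingertips stand 19 mm ahead of it and the grasp point (between the pads) is the TCP; z points along the fingers, y is the direction in which the jaws open and shut (so a half turn about z gives the same grasp; the last joint's range is limited). The gripper opens to 85 mm and grips with 20 to 120 N. Pads are 22 mm wide; open, the fingers measure 114 mm over their backs; the gripper's body (76 mm by 85 mm) begins 54 mm behind the grasp point. The pads swing forward as they close: fully open they stand 13 mm farther back than shut.
Start: joints at [-0.047, 0.48, 1.596, -0, 1.065, -0.047], TCP at [0.65, 0, 0.25] pointing down, gripper open.
Joint ranges: [-2.75, 2.75], [-0.82, 2.05], [0.23, 2.67], [-1.56, 4.7], [0.09, 2.69], [-2.92, 2.92]. Speed limits (rad/s): [1.89, 1.89, 2.39, 3.01, 3.01, 3.01].

INTERFACE

Orientations are given as a 3x3 rotation matrix whose columns are the frame's x, y, z axes.
In Python, from bench import * gives the robot as it stands.
- The arm moves only by the shell command python3 -m creep 'ROWS'. ROWS is JSON, one flat list of numbers, 5 for each row, row after row: the shift along the world's x, y, z in units of 30 cm (1.0 is 30 cm), then the turn about the world's z in units of 360 degrees (1.0 is 360 degrees), then the opening, from -1 (shut) to 1 (fully open), so that 0 is half open. In form: [dx, dy, dz, spin, grip, dx, dy, dz, spin, grip, ...]. A call has 1 to 10 rows; each row is the pose to reach, as a shift and turn from the pose measured when the call began, turning the shorter way round; what a row does not reach only later rows make up. A row lasts 1/8 s, in which the tool goes at most 62.5 mm and 10.7 degrees, less where a joint would pass 70% of its speed; a pose out of reach is approached as far as the arm can. A call with a number of a shift or a turn outside -1 to 1 is refused whole. A call with a gripper value outside its range is refused whole. The fingers move at their own pace and stop on an object; the grip force is fixed at half the most. Time passes only in rows, so rows that repeat a pose let the fingers close. It gives the time, the measured TCP pose, the force and the opening at its end, in the units of the state.
- state(): the state, without advancing time (a new reading comes with each control period).
- snapshot(name): name is "scene" or "side" or "wrist"; returns a dict with "color" (400x640x3 uint8, red, green, blue), "K" (3x3 intrinsics, pixels), "view" (4x4, takes a point from world to camera coordinates); the wrist camera has in their place "mount" (4x4, takes a point from camera to tool coordinates, whose origin is the TCP and whose axes are the flange's). Camera axes: x right, y up, looking along -z (the intrinsics and any distortion apply to the point x, -y, -z); pixel columns grow to the right and rows downward; lengths in m; the calibration is good to about 2 mm. A picture is of the moment at which its call begins: read the wrist's pose just before it. There is no depth.
- close_job(): hands the job in, once; it reports no verdict.
Trained networks look in a picture, given as the dict that the camera call returned (one of the last four; its "shot" number tells which), for a name from the list of things; names that differ only in an ending like _2 or _b are one class to them, and where a whole thing is asked for, a point or a joint stands for the part that bears it (a point fixed in the world has none). Each returns a list of dicts, best first, with "conf" (0 to 1); they miss things now and then, are a little off and sometimes report something else, mostly with a low value. They report only what shows in the picture. A call takes as long as a camera call.
- boxes_of(query, picture): "pixel" ([column, row] in pixels, amid what is visible of it).
- masks_of(query, picture): "region" (400x640 bool, what is visible of it) and "pixel" ([column, row] in pixels, amid what is visible of it).
- pinpoint(query, picture): "pixel" ([column, row] in pixels: a listed point, or the origin of a listed thing).
The state is a dict: "time_s": time; "joint_positions": joint angles; "qvel": joint speeds; "tau": joint torques, N m; "eef_pos": TCP position; "tool_rot": TCP orientation; "ft_force": force on the tool from outside, world axes, zero at the start; "ft_torque": the same for the moment, N m; "gripper_width": opening from 0.0 (shut) to 1.0 (fully open).
Only numpy, scipy, OpenCV 4.12 (cv2) and the standard library are available. Lean on these libraries where they do the work, as an engineer would, in place of code of your own. Each camera call takes 0.05 s, during which the arm holds its last target.

## Working session

There is one attempt and no reset: what is moved stays moved. The work goes in short steps, Python scripts to look and compute and a shell command to move; the robot and the scene stay as the last step left them, time stands still between calls to the robot, and variables do not carry over. Pictures are saved under pics/ and viewed, and the job is handed in when it is done.

```bash
ls; mkdir -p pics
python3 - <<'E'
from bench import *
import cv2
print(state())
for n in ["scene","side"]:
    s=snapshot(n); cv2.imwrite(f"pics/{n}0.png",s["color"][:,:,::-1])
    print(n,s["K"].tolist(),s["view"].tolist(),s.keys())
    for q in ["tab_pad","lid_edge","lid_hinge","printer","camera","cup","battery"]:
        r=pinpoint(q,s); print(q,[(x["pixel"],round(x["conf"],2)) for x in r[:2]])
E
```

```text
pics
{'time_s': 0.0, 'joint_positions': array([-4.66225335e-02,  4.80842641e-01,  1.59690242e+00, -9.10616939e-06,
        1.06508720e+00, -4.65924606e-02]), 'qvel': array([-0.00023799,  0.00029068,  0.00036225,  0.00043207,  0.00049075,
       -0.00023636]), 'tau': array([ 2.41355090e-03, -9.50650907e+01, -4.30184269e+01, -5.27583288e-04,
        1.24796593e-02,  1.26860105e-04]), 'eef_pos': array([6.49595748e-01, 2.23856845e-05, 2.49654724e-01]), 'tool_rot': array([[ 2.56875175e-05,  9.99999233e-01, -1.23863270e-03],
       [ 9.99999998e-01, -2.56258346e-05,  4.98150458e-05],
       [ 4.97832665e-05, -1.23863397e-03, -9.99999232e-01]]), 'ft_force': array([ 0.58580077, -0.02919142, -0.04057233]), 'ft_torque': array([-0.08492022,  0.01485098, -0.01560587]), 'gripper_width': 0.9962576692857561}
scene [[380.3804523564851, 0.0, 327.09295451224455], [0.0, 380.3804523564851, 201.25264473522898], [0.0, 0.0, 1.0]] [[-0.7344998837677527, 0.6785959643475237, -0.0041758731317716735, 0.43781594723821066], [-0.40720430396646673, -0.4358112171804101, 0.8026538717348313, 0.18193178717654016], [0.5
[... 390 characters left out ...]
ery [([394.7, 218.4], 0.45)]
side [[458.24937881152147, 0.0, 318.13533502287254], [0.0, 458.24937881152147, 197.79974593384213], [0.0, 0.0, 1.0]] [[0.9516940278459531, -0.30648228447680376, -0.018630262054670194, -0.5590018020379791], [0.18745140238532734, 0.5318782570079073, 0.8258132303771868, -0.18511652258235453], [-0.24318809408793074, -0.7894137882150971, 0.5636358947669762, -1.2592098681089878], [0.0, 0.0, 0.0, 1.0]] dict_keys(['color', 'K', 'view', 'shot'])
tab_pad [([265.0, 207.8], 0.42)]
lid_edge []
lid_hinge [([281.3, 191.0], 0.68), ([305.0, 204.4], 0.67)]
printer [([297.5, 222.1], 0.96)]
camera [([282.3, 190.2], 0.56)]
cup [([294.8, 259.6], 0.56)]
battery [([253.7, 208.4], 0.58)]
```

View pics/scene0.png

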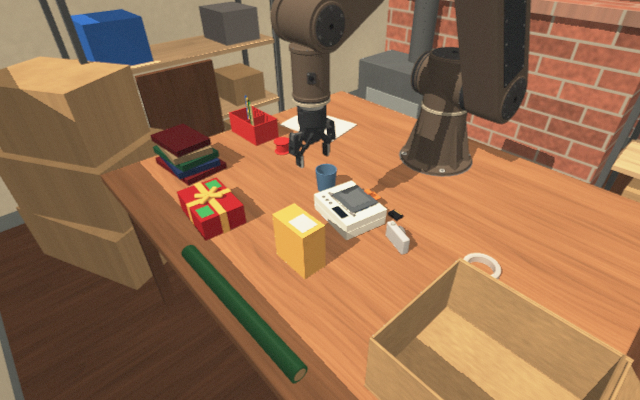

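View pics/side0.png

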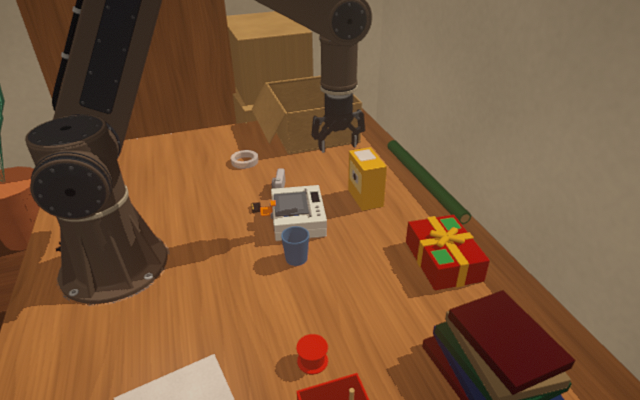

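The scene view shows the printer at about (348,208) with the orange tab at (375,196), the battery at (396,216), the camera at (398,237) and the cup at (326,178). In the side view the printer is at (298,212), the tab at (266,208) and the battery at (256,208). Next I'll turn these pixels into positions and look with the wrist camera.

```bash
cat > h.py <<'E'
from bench import *
import numpy as np, cv2
def cam(s,st=None):
    # returns origin, R(cam->world)
    if "view" in s:
        V=np.array(s["view"]); T=np.linalg.inv(V)
    else:
        W=np.eye(4); W[:3,:3]=st["tool_rot"]; W[:3,3]=st["eef_pos"]; T=W@np.array(s["mount"])
    return T
def onz(s,px,z,st=None):
    T=cam(s,st); K=np.array(s["K"])
    d=np.array([(px[0]-K[0,2])/K[0,0],-(px[1]-K[1,2])/K[1,1],-1.]); d=T[:3,:3]@d; o=T[:3,3]
    return o+d*(z-o[2])/d[2]
def proj(s,p,st=None):
    T=np.linalg.inv(cam(s,st)); c=T[:3,:3]@np.array(p)+T[:3,3]; K=np.array(s["K"])
    return [K[0,0]*c[0]/-c[2]+K[0,2], K[1,1]*(-c[1])/-c[2]+K[1,2]]
E
python3 - <<'E'
from h import *
Z=dict(tab_pad=.048,lid_edge=.066,lid_hinge=.063,printer=0,camera=0,cup=0,battery=0,carton=0)
for n in ["scene","side","wrist"]:
    st=state(); s=snapshot(n)
    if n=="wrist":
        cv2.imwrite("pics/wrist0.png",s["color"][:,:,::-1]); print(s["K"].tolist() if hasattr(s["K"],'tolist') else s["K"],s["mount"],s.keys())
    for q,z in Z.items():
        print(n,q,[(np.round(onz(s,x["pixel"],z,st),3).tolist(),np.round(x["pixel"]).tolist(),round(x["conf"],2)) for x in pinpoint(q,s)[:2]])
E
```

```text
scene tab_pad [([0.435, 0.039, 0.048], [370.0, 193.0], 0.45), ([0.546, 0.017, 0.048], [342.0, 204.0], 0.28)]
scene lid_edge [([0.457, 0.046, 0.066], [368.0, 192.0], 0.7)]
scene lid_hinge [([0.554, 0.038, 0.063], [345.0, 204.0], 0.87)]
scene printer [([0.545, 0.031, 0.0], [345.0, 218.0], 0.82), ([0.498, -0.027, 0.0], [343.0, 204.0], 0.43)]
scene camera [([0.53, 0.224, -0.0], [394.0, 245.0], 0.56)]
scene cup [([0.488, -0.129, 0.0], [325.0, 190.0], 0.97), ([0.489, -0.032, 0.0], [344.0, 202.0], 0.41)]
scene battery [([0.425, 0.135, 0.0], [394.0, 217.0], 0.45)]
scene carton [([0.775, 0.078, 0.0], [300.0, 260.0], 0.7)]
side tab_pad [([0.447, 0.044, 0.048], [269.0, 211.0], 0.41)]
side lid_edge [([0.47, 0.042, 0.066], [276.0, 204.0], 0.64)]
side lid_hinge [([0.557, 0.023, 0.063], [306.0, 203.0], 0.81), ([0.41, -0.511, 0.063], [311.0, 361.0], 0.2)]
side printer [([0.527, 0.021, 0.0], [297.0, 222.0], 0.62)]
side camera [([0.536, 0.21, 0.0], [285.0, 190.0], 0.76)]
side cup [([0.487, -0.137, 0.0], [299.0, 258.0], 0.78)]
side battery [([0.421, 0.148, 0.0], [255.0, 206.0], 0.67)]
side carton [([0.
[... 241 characters left out ...]
4360e-04  2.40749378e-04 -9.16256265e-04]
 [ 2.83450787e-04  2.62317403e-01 -9.64981606e-01 -1.23743873e-01]
 [ 0.00000000e+00  0.00000000e+00  0.00000000e+00  1.00000000e+00]] dict_keys(['color', 'K', 'mount', 'shot'])
wrist tab_pad [([0.432, 0.049, 0.048], [77.0, 126.0], 0.58), ([0.449, 0.126, 0.048], [80.0, 34.0], 0.34)]
wrist lid_edge [([0.464, 0.044, 0.066], [101.0, 134.0], 0.68)]
wrist lid_hinge [([0.56, 0.025, 0.063], [215.0, 154.0], 0.61)]
wrist printer [([0.535, 0.031, 0.0], [207.0, 142.0], 0.72)]
wrist camera []
wrist cup [([0.478, -0.133, 0.0], [170.0, 283.0], 0.92)]
wrist battery [([0.418, 0.135, 0.0], [79.0, 33.0], 0.89)]
wrist carton [([0.775, 0.076, 0.0], [440.0, 96.0], 0.65)]
```

View pics/wrist0.png

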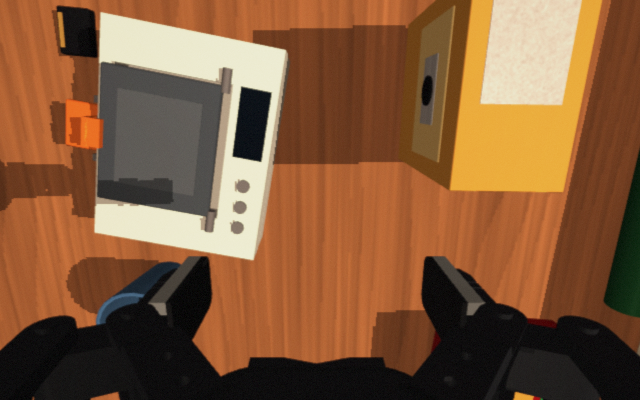

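The wrist view shows the printer's top corners near (102,12), (287,50), (254,260) and (95,233). The orange ledge and hook are at (66–102, 100–148), the hinge pins at (226,75) and (209,222), the battery at (77,32) and the cup at about (140,300).

Run:
```python
from h import *
st=state(); s=snapshot("wrist")
for p,z in [((102,12),.062),((287,50),.062),((254,260),.062),((95,233),.062),((226,75),.066),((209,222),.066),((66,101),.048),((70,147),.048),((82,124),.048),((58,10),.012),((97,55),.0)]:
    print(p,np.round(onz(s,p,z,st),4))
c=[onz(s,p,.062,st)[:2] for p in [(102,12),(287,50),(254,260),(95,233)]]
print([np.linalg.norm(c[i]-c[(i+1)%4]) for i in range(4)], [np.degrees(np.arctan2(*(c[(i+1)%4]-c[i])[::-1])) for i in range(4)], np.mean(c,0))
m=masks_of("tab",s); 
for r in m[:2]: 
    ys,xs=np.where(r["region"]); print(r["conf"],xs.min(),xs.max(),ys.min(),ys.max())
```

```text
(102, 12) [0.4778 0.1391 0.062 ]
(287, 50) [0.625  0.1109 0.062 ]
(254, 260) [ 0.5894 -0.0758  0.062 ]
(95, 233) [ 0.4414 -0.0484  0.062 ]
(226, 75) [0.5747 0.0913 0.066 ]
(209, 222) [ 0.5505 -0.0362  0.066 ]
(66, 101) [0.4267 0.0709 0.048 ]
(70, 147) [0.4228 0.0303 0.048 ]
(82, 124) [0.4375 0.051  0.048 ]
(58, 10) [0.4098 0.1525 0.012 ]
(97, 55) [0.4327 0.1153 0.    ]
[np.float64(0.14994889000100664), np.float64(0.19013237242472064), np.float64(0.1505363539916213), np.float64(0.19096783030912812)] [np.float64(-10.820610780182331), np.float64(-100.81493446494314), np.float64(169.49705599308564), np.float64(79.0094787287047)] [0.53338561 0.03145898]
0.85 66 103 99 149
```

The four corners fit the 150 x 190 mm top well, giving centre (0.5334, 0.0315) and yaw -10.8°. That puts tab_pad at about (0.437, 0.050), which matches the networks. I'll press 5 mm ahead of it, at (0.432, 0.051), with the jaws shut and their axis along the printer's y, a spin of +79°.

```bash
python3 -m creep '[-0.08,0.02,0,0.028,-1, -0.16,0.04,0,0.055,-1, -0.24,0.06,0,0.083,-1, -0.32,0.08,0,0.11,-1, -0.4,0.1,0,0.138,-1, -0.48,0.12,0,0.165,-1, -0.56,0.14,0,0.193,-1, -0.65,0.16,0,0.22,-1, -0.725,0.17,0,0.22,-1, -0.725,0.17,0,0.22,-1]'
python3 - <<'E'
from h import *
for n in ["wrist","side"]:
    st=state(); s=snapshot(n); cv2.imwrite(f"pics/{n}1.png",s["color"][:,:,::-1])
    for q,z in [("tab_pad",.048),("lid_edge",.066),("lid_hinge",.063)]:
        print(n,q,[(np.round(onz(s,x["pixel"],z,st),4).tolist(),np.round(x["pixel"]).tolist(),round(x["conf"],2)) for x in pinpoint(q,s)[:2]])
    for x in (-.0845,-.0985,-.1125):
        a=np.radians(-10.8); p=np.array([.5334+x*np.cos(a),.0315+x*np.sin(a),.048]); print(x,np.round(p,4),np.round(proj(s,p,st)))
    print(st["eef_pos"],st["tool_rot"].round(3).tolist(),st["ft_force"],st["gripper_width"],st["joint_positions"].round(2))
E
```

```text
time_s: 3.5
eef_pos: [0.4313, 0.0512, 0.2505]
tool_rot: [[-0.982, 0.187, -0.0], [0.187, 0.982, -0.0], [0.0, -0.0, -1.0]]
ft_force: [1.6, -0.1, 0.3]
gripper_width: -0.0
wrist tab_pad []
wrist lid_edge [([0.4636, 0.0504, 0.066], [322.0, 219.0], 0.59)]
wrist lid_hinge []
-0.0845 [0.4504 0.0473 0.048 ] [316. 201.]
-0.0985 [0.4366 0.05   0.048 ] [316. 186.]
-0.1125 [0.4229 0.0526 0.048 ] [317. 172.]
[0.43133055 0.05118072 0.25049868] [[-0.982, 0.187, -0.0], [0.187, 0.982, -0.0], [0.0, -0.0, -1.0]] [ 1.61645853 -0.11333142  0.31707771] -9.538919203065791e-05 [ 0.05  0.18  2.06  0.    0.9  -1.33]
side tab_pad [([0.4399, 0.0457, 0.048], [266.0, 211.0], 0.69)]
side lid_edge [([0.4723, 0.0382, 0.066], [277.0, 205.0], 0.75), ([0.5033, 0.1051, 0.066], [282.0, 192.0], 0.2)]
side lid_hinge [([0.5659, 0.018, 0.063], [309.0, 204.0], 0.64)]
-0.0845 [0.4504 0.0473 0.048 ] [270. 210.]
-0.0985 [0.4366 0.05   0.048 ] [265. 210.]
-0.1125 [0.4229 0.0526 0.048 ] [260. 211.]
[0.43344972 0.05094853 0.25043844] [[-0.982, 0.188, 0.001], [0.188, 0.982, -0.0], [-0.001, 0.0, -1.0]] [-0.11784694  0.49171503 -0.70793802] 0.0011792381527737988 [ 0.05  0.18  2.06 -0.    0.9  -1.33]
```

View pics/wrist1.png

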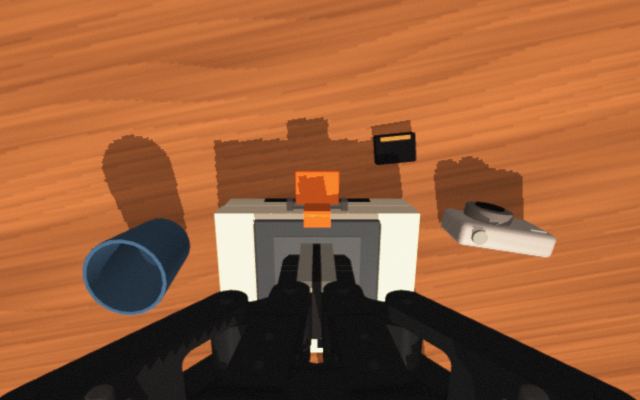

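View pics/side1.png

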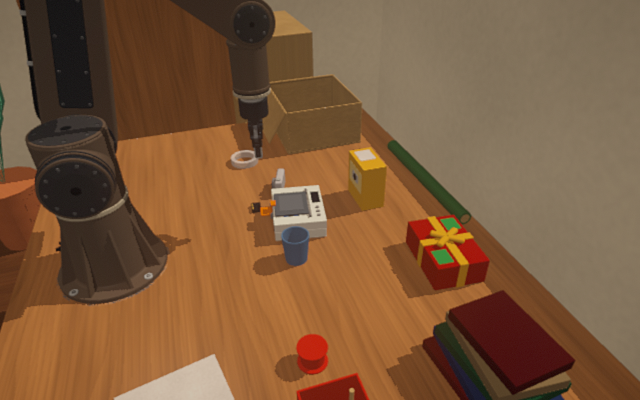

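The ledge's front edge appears at row 172 and its sides at columns 295–340 (centre 317), where my model projects them. The tool is at printer x = -102 mm. Now I'll go down to about 13 mm above the ledge.

```bash
python3 -m creep '[0,0,-0.08,0,-1, 0,0,-0.17,0,-1, 0,0,-0.26,0,-1, 0,0,-0.35,0,-1, 0,0,-0.43,0,-1, 0,0,-0.5,0,-1, 0,0,-0.55,0,-1, 0,0,-0.57,0,-1, 0,0,-0.57,0,-1]'
python3 - <<'E'
from h import *
st=state(); s=snapshot("wrist"); cv2.imwrite("pics/wrist2.png",s["color"][:,:,::-1]); print(st["eef_pos"],st["ft_force"])
s=snapshot("side"); cv2.imwrite("pics/side2.png",cv2.resize(s["color"][140:280,190:400,::-1],None,fx=3.5,fy=3.5,interpolation=cv2.INTER_CUBIC))
E
```

```text
time_s: 5.03
eef_pos: [0.4329, 0.0509, 0.079]
tool_rot: [[-0.982, 0.188, -0.001], [0.188, 0.982, -0.0], [0.001, -0.0, -1.0]]
ft_force: [0.3, 0.6, -0.2]
gripper_width: -0.0
[0.43292112 0.05089887 0.0790499 ] [ 0.33271411  0.64771433 -0.18162115]
```

View pics/wrist2.png

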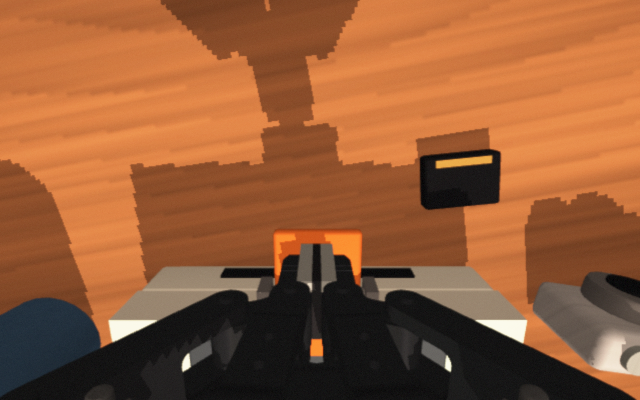

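View pics/side2.png

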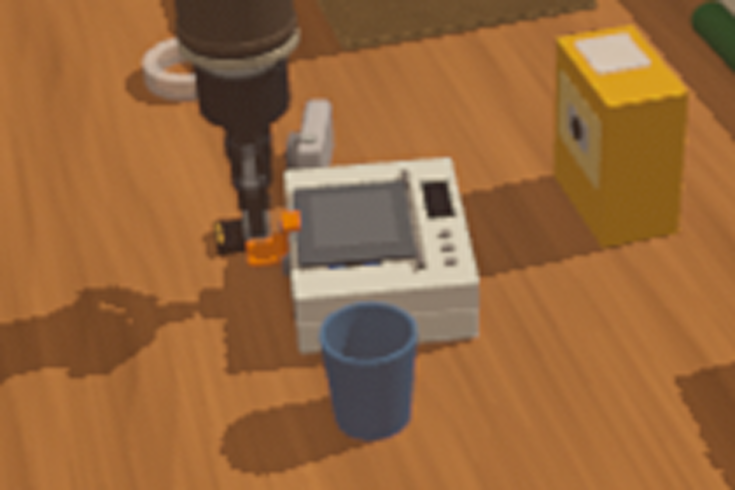

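The closed fingertips are over the ledge (wrist column 317, ledge 274–362), clear of the hook and the battery. Pressing slowly.

```bash
python3 -m creep '[0,0,-0.02,0,-1, 0,0,-0.035,0,-1, 0,0,-0.043,0,-1, 0,0,-0.05,0,-1, 0,0,-0.056,0,-1, 0,0,-0.06,0,-1, 0,0,-0.06,0,-1]'
python3 - <<'E'
from h import *
st=state(); s=snapshot("side"); cv2.imwrite("pics/side3.png",cv2.resize(s["color"][140:280,190:400,::-1],None,fx=3.5,fy=3.5,interpolation=cv2.INTER_CUBIC))
print(st["eef_pos"],st["ft_force"])
E
```

```text
time_s: 6.0
eef_pos: [0.4331, 0.051, 0.0616]
tool_rot: [[-0.982, 0.188, 0.0], [0.188, 0.982, 0.0], [-0.0, 0.0, -1.0]]
ft_force: [-2.7, 1.3, 8.3]
gripper_width: -0.001
[0.43306161 0.05096869 0.06162788] [-2.67265825  1.28015023  8.30729828]
```

View pics/side3.png

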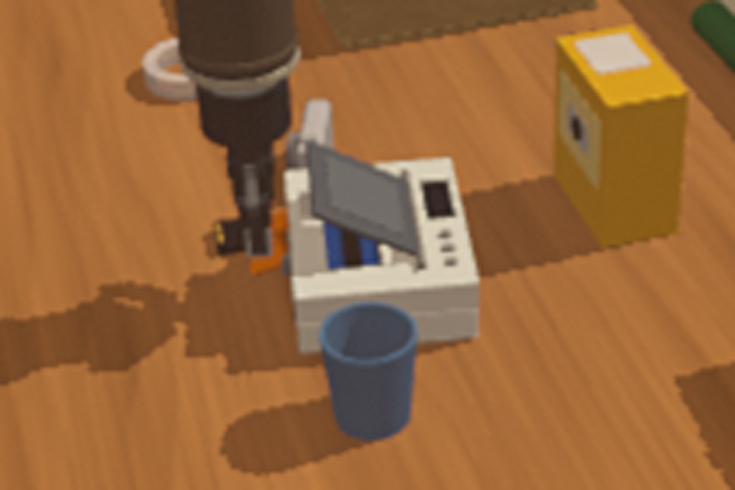

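The tab worked: the lid has sprung up, with its front edge at about (315,150) in the crop and the cartridge visible under it. The press force was 8.3 N. I'll raise the finger to lid-edge height and measure the lid.

```bash
python3 -m creep '[0,0,0.03,0,-1, 0,0,0.07,0,-1, 0,0,0.12,0,-1, 0,0,0.16,0,-1, 0,0,0.18,0,-1, 0,0,0.18,0,-1]'
python3 - <<'E'
from h import *
a=np.radians(-10.8)
def W(x,y,z): return np.array([.5334+x*np.cos(a)-y*np.sin(a),.0315+x*np.sin(a)+y*np.cos(a),z])
from scipy.optimize import minimize_scalar
for n in ["side","scene"]:
    st=state(); s=snapshot(n); im=s["color"][:,:,::-1].copy()
    for q in ["lid_edge","lid_hinge","tab_pad"]:
        r=pinpoint(q,s)[:1]; print(n,q,[(np.round(x["pixel"]),x["conf"]) for x in r])
        if q=="lid_edge" and r:
            f=lambda t: np.linalg.norm(np.array(proj(s,W(.03-.1*np.cos(t),0,.063+.1*np.sin(t))))-r[0]["pixel"])
            m=minimize_scalar(f,bounds=(0,1.8),method="bounded"); print("theta",m.x,m.fun)
    for t in (.5,.6):
        for y in (-.058,.058): p=proj(s,W(.03-.1*np.cos(t),y,.063+.1*np.sin(t))); print(t,y,np.round(p)); 
    print(st["eef_pos"],st["ft_force"])
    c=im[140:280,190:400] if n=="side" else im[130:270,270:480]
    cv2.imwrite(f"pics/{n}4.png",cv2.resize(c,None,fx=3.5,fy=3.5,interpolation=cv2.INTER_CUBIC))
E
```

```text
time_s: 6.8
eef_pos: [0.4333, 0.051, 0.1161]
tool_rot: [[-0.982, 0.188, 0.001], [0.188, 0.982, 0.0], [-0.001, 0.0, -1.0]]
ft_force: [0.8, 0.1, -0.3]
gripper_width: -0.002
side lid_edge [(array([282., 189.]), 0.61)]
theta 0.6627751619500101 2.0654331359622407
side lid_hinge [(array([306., 200.]), 0.93)]
side tab_pad [(array([269., 210.]), 0.5)]
0.5 -0.058 [278. 203.]
0.5 0.058 [276. 181.]
0.6 -0.058 [280. 200.]
0.6 0.058 [278. 179.]
[0.43328585 0.0509762  0.11606907] [ 0.83847966  0.05783939 -0.33423767]
scene lid_edge [(array([363., 180.]), 0.6)]
theta 0.6150282333796931 1.3745841518882937
scene lid_hinge [(array([342., 204.]), 0.56)]
scene tab_pad [(array([373., 194.]), 0.37)]
0.5 -0.058 [353. 174.]
0.5 0.058 [375. 192.]
0.6 -0.058 [352. 173.]
0.6 0.058 [374. 190.]
[0.43273902 0.05093366 0.11526472] [-0.28915071 -0.5939331  -0.25579792]
```

View pics/side4.png

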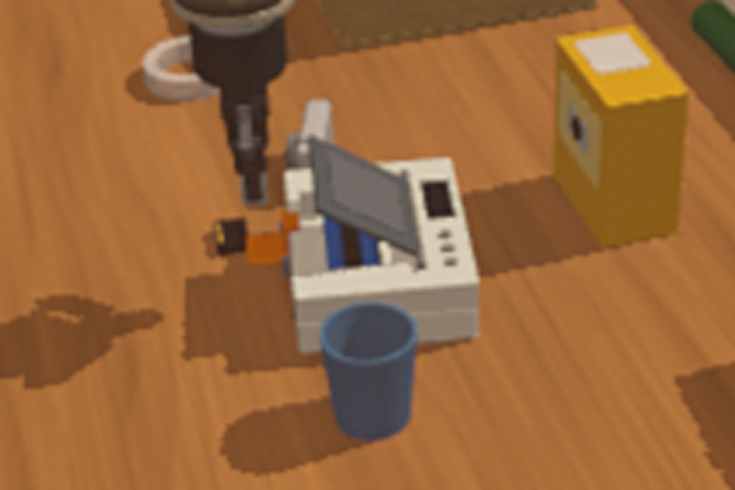

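View pics/scene4.png

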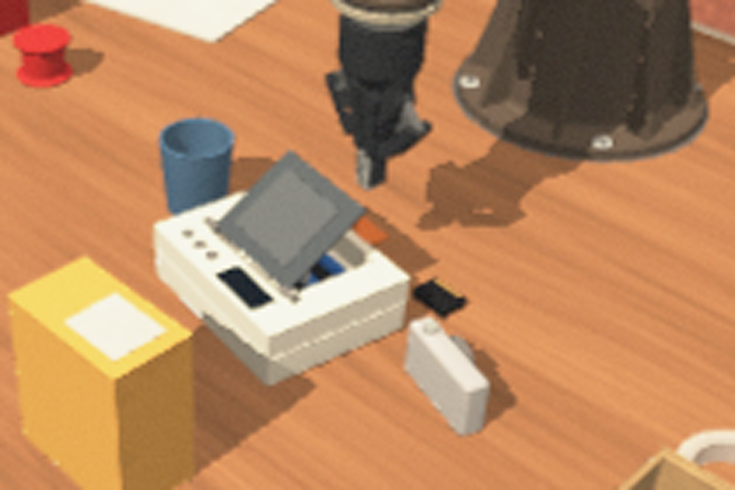

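The side crop shows the lid up with its edge at about (315,150) and the fingertip in front of it at (255,195). The lid angle comes out at about 0.6, so its edge is near printer x = -53 mm, z = 0.118. The tab is back at rest and the printer hasn't moved. Next I'll push along the edge's arc, rising slightly faster than the edge so that friction helps.

```bash
python3 -m creep '[0.052,-0.01,0,0,-1, 0.105,-0.02,0,0,-1, 0.124,-0.024,0.017,0,-1, 0.141,-0.027,0.04,0,-1, 0.157,-0.03,0.063,0,-1, 0.173,-0.033,0.083,0,-1, 0.193,-0.037,0.1,0,-1, 0.213,-0.041,0.117,0,-1, 0.213,-0.041,0.117,0,-1]'
cat > look.py <<'E'
from h import *
import sys
from scipy.optimize import minimize_scalar
a=np.radians(-10.8)
def W(x,y,z): return np.array([.5334+x*np.cos(a)-y*np.sin(a),.0315+x*np.sin(a)+y*np.cos(a),z])
k=sys.argv[1]; ims=[]
for n in ["side","scene"]:
    st=state(); s=snapshot(n); im=s["color"][:,:,::-1].copy()
    r=pinpoint("lid_edge",s)[:1]
    if r:
        f=lambda t: np.linalg.norm(np.array(proj(s,W(.03-.1*np.cos(t),0,.063+.1*np.sin(t))))-r[0]["pixel"])
        m=min((minimize_scalar(f,bounds=b,method="bounded") for b in ((0,.6),(.6,1.2),(1.2,1.9))),key=lambda m:m.fun); print(n,"theta",round(m.x,2),round(m.fun,1),r[0]["conf"])
    c=im[140:280,190:380] if n=="side" else im[130:270,270:460]
    ims.append(cv2.resize(c,(400,295),interpolation=cv2.INTER_CUBIC))
    d=st["eef_pos"][:2]-[.5334,.0315]
    print("time",st["time_s"],"local",d@[np.cos(a),np.sin(a)],d@[-np.sin(a),np.cos(a)],"tip",st["eef_pos"][2]-.019,"F",st["ft_force"].round(2),"eef",st["eef_pos"].round(4))
cv2.imwrite(f"pics/both{k}.png",np.hstack(ims))
E
python3 look.py 5
```

```text
time_s: 8.32
eef_pos: [0.4976, 0.0386, 0.1509]
tool_rot: [[-0.982, 0.188, 0.001], [0.188, 0.982, -0.0], [-0.001, 0.0, -1.0]]
ft_force: [0.2, -0.3, -0.4]
gripper_width: -0.002
side theta 1.06 1.0 0.56
time 8.325 local -0.03645331252256704 0.00023276970817812247 tip 0.13188733168773184 F [ 0.2  -0.31 -0.43] eef [0.4976 0.0386 0.1509]
scene theta 0.89 0.2 0.91
time 8.425 local -0.037329980603793875 0.00012807101034074437 tip 0.13140211530927798 F [0.28 0.19 0.39] eef [0.4968 0.0386 0.1504]
```

View pics/both5.png

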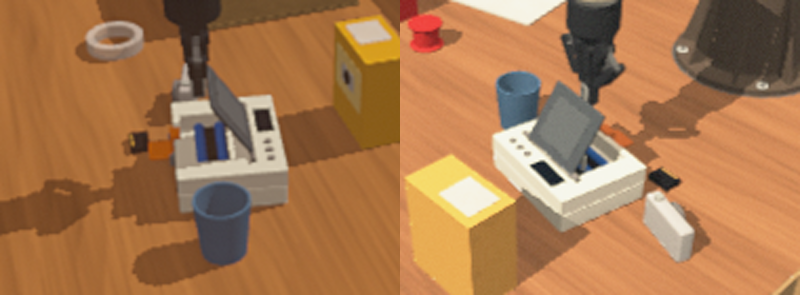

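The lid is now at about 1.0 rad (the edge is against the finger at (215,75) on the left, and at (570,90) on the right) and the printer hasn't moved. Continuing up and back.

```bash
python3 -m creep '[0.026,-0.005,0.01,0,-1, 0.056,-0.011,0.02,0,-1, 0.088,-0.017,0.027,0,-1, 0.121,-0.023,0.03,0,-1, 0.147,-0.028,0.03,0,-1, 0.173,-0.033,0.03,0,-1, 0.19,-0.036,0.03,0,-1, 0.2,-0.038,0.03,0,-1, 0.2,-0.038,0.03,0,-1]'
python3 look.py 6
```

```text
time_s: 9.65
eef_pos: [0.5566, 0.0272, 0.1592]
tool_rot: [[-0.982, 0.188, -0.001], [0.188, 0.982, -0.0], [0.001, -0.0, -1.0]]
ft_force: [-0.3, -0.2, -0.1]
gripper_width: -0.004
side theta 1.7 2.7 0.61
time 9.65 local 0.023607639650088993 0.00015461323415063205 tip 0.1402329969280261 F [-0.27 -0.15 -0.14] eef [0.5566 0.0272 0.1592]
scene theta 1.61 1.5 0.69
time 9.75 local 0.023376989994161112 0.00016027611541773128 tip 0.14026087433102472 F [-0.06  0.46  0.4 ] eef [0.5564 0.0273 0.1593]
```

View pics/both6.png

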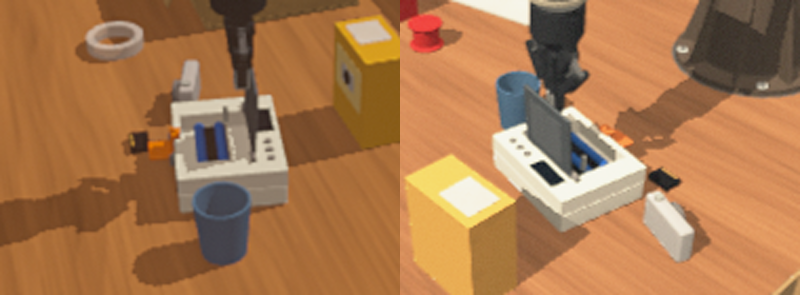

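The lid is just past upright (about 1.65 rad). Now I'll nudge it to the stop in small steps, watching the force.

```bash
python3 -m creep '[0.008,-0.0015,0,0,-1, 0.015,-0.003,0,0,-1, 0.019,-0.0035,0,0,-1, 0.019,-0.0035,0,0,-1]'
python3 look.py 7
```

```text
time_s: 10.35
eef_pos: [0.5622, 0.0262, 0.1593]
tool_rot: [[-0.982, 0.188, -0.001], [0.188, 0.982, -0.0], [0.001, -0.0, -1.0]]
ft_force: [0.1, -0.1, -0.9]
gripper_width: -0.001
side theta 1.82 0.0 0.65
time 10.35 local 0.029321853510022335 0.0002307363099395468 tip 0.14031249734906515 F [ 0.09 -0.05 -0.85] eef [0.5622 0.0262 0.1593]
scene theta 1.64 0.2 0.73
time 10.45 local 0.0292485691138474 0.00023348727342206529 tip 0.14032818933657784 F [1.04 0.71 0.46] eef [0.5622 0.0262 0.1593]
```

```bash
python3 -m creep '[0.004,-0.0008,0,0,-1, 0.007,-0.0013,0,0,-1, 0.007,-0.0013,0,0,-1]'; python3 -c "
from h import *
print([state()['ft_force'].round(1)])"
```

```text
time_s: 10.92
eef_pos: [0.5643, 0.0258, 0.1594]
tool_rot: [[-0.982, 0.188, -0.0], [0.188, 0.982, -0.0], [0.0, -0.0, -1.0]]
ft_force: [-0.7, -1.0, -0.6]
gripper_width: -0.001
[array([-0.7, -1. , -0.6])]
```

```bash
python3 -m creep '[0.003,-0.0006,0,0,-1, 0.005,-0.001,0,0,-1, 0.005,-0.001,0,0,-1]'; python3 look.py 8
```

```text
time_s: 11.3
eef_pos: [0.5659, 0.0255, 0.1593]
tool_rot: [[-0.982, 0.188, -0.001], [0.188, 0.982, -0.0], [0.0, -0.0, -1.0]]
ft_force: [-1.0, -0.3, 0.3]
gripper_width: 0.002
side theta 1.75 2.7 0.57
time 11.3 local 0.03301305862286847 0.00022172067788811216 tip 0.1403386713714755 F [-1.03 -0.32  0.31] eef [0.5659 0.0255 0.1593]
scene theta 1.81 0.8 0.61
time 11.4 local 0.033004418718670006 0.00021981021773697168 tip 0.14036399496163554 F [ 0.1   1.11 -0.45] eef [0.5659 0.0255 0.1594]
```

View pics/both8.png

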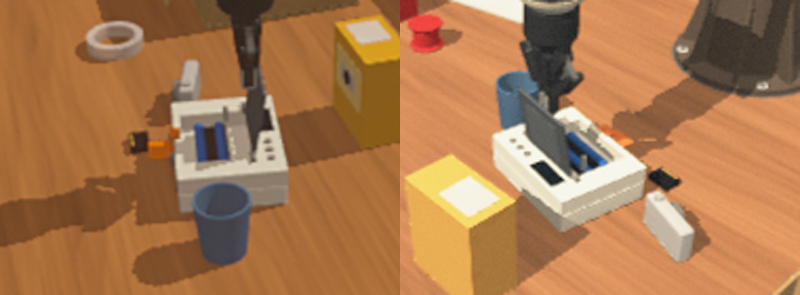

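The lid is leaning back past upright, but the force doesn't clearly show the stop yet. More small steps.

```bash
python3 -m creep '[0.003,-0.0006,0,0,-1, 0.005,-0.001,0,0,-1, 0.005,-0.001,0,0,-1, 0.005,-0.001,0,0,-1]'; python3 -c "
from h import *
for i in range(3):
  print(state()['ft_force'].round(1)); snapshot('side')"
```

```text
time_s: 12.0
eef_pos: [0.5665, 0.0254, 0.1592]
tool_rot: [[-0.982, 0.188, -0.002], [0.188, 0.982, 0.0], [0.002, -0.0, -1.0]]
ft_force: [-5.6, 2.0, 2.4]
gripper_width: -0.002
[-5.6  2.   2.4]
[-5.5  2.   2.9]
[-6.5  1.   2.4]
```

That is the stop: the arm advanced only 0.6 of 1.5 mm and the force went to about 6 N. Backing straight off, then up and clear.

```bash
python3 -m creep '[-0.01,0.002,0,0,-1, -0.04,0.008,0,0,-1, -0.09,0.017,0,0,-1, -0.14,0.027,0.05,0,-1, -0.18,0.034,0.13,0,-1, -0.2,0.038,0.23,0,-1, -0.2,0.038,0.32,0,-1, -0.2,0.038,0.38,0,-1, -0.2,0.038,0.4,0,-1, -0.2,0.038,0.4,0,-1]'; python3 look.py 9
python3 - <<'E'
from h import *
Z=dict(tab_pad=.048,printer=0,camera=0,cup=0,battery=0)
for n in ["scene","wrist"]:
    st=state(); s=snapshot(n); cv2.imwrite(f"pics/{n}9.png",s["color"][:,:,::-1])
    for q,z in Z.items():
        print(n,q,[(np.round(onz(s,x["pixel"],z,st),3).tolist(),np.round(x["pixel"]).tolist(),round(x["conf"],2)) for x in pinpoint(q,s)[:1]])
E
```

```text
time_s: 13.4
eef_pos: [0.5061, 0.0368, 0.2791]
tool_rot: [[-0.982, 0.187, -0.002], [0.187, 0.982, 0.0], [0.002, -0.0, -1.0]]
ft_force: [0.3, -0.1, 0.4]
gripper_width: -0.001
side theta 1.82 1.0 0.86
time 13.4 local -0.027807435935018682 0.0001390373907720924 tip 0.2600548116474226 F [ 0.34 -0.15  0.4 ] eef [0.5061 0.0368 0.2791]
scene theta 1.7 1.4 0.88
time 13.5 local -0.027969488942049276 7.750938207870828e-05 tip 0.2594156511423993 F [ 0.02  0.21 -0.12] eef [0.5059 0.0368 0.2784]
scene tab_pad [([0.429, 0.033, 0.048], [370.0, 192.0], 0.49)]
scene printer [([0.535, 0.03, 0.0], [347.0, 216.0], 0.82)]
scene camera [([0.524, 0.214, 0.0], [393.0, 243.0], 0.69)]
scene cup [([0.484, -0.13, 0.0], [326.0, 190.0], 0.71)]
scene battery [([0.494, -0.114, 0.0], [326.0, 193.0], 0.5)]
wrist tab_pad [([0.435, 0.052, 0.048], [318.0, 101.0], 0.81)]
wrist printer []
wrist camera [([0.519, 0.219, 0.0], [476.0, 149.0], 0.57)]
wrist cup [([0.421, 0.134, 0.0], [391.0, 74.0], 0.66)]
wrist battery [([0.419, 0.134, 0.0], [391.0, 72.0], 0.7)]
```

View pics/both9.png

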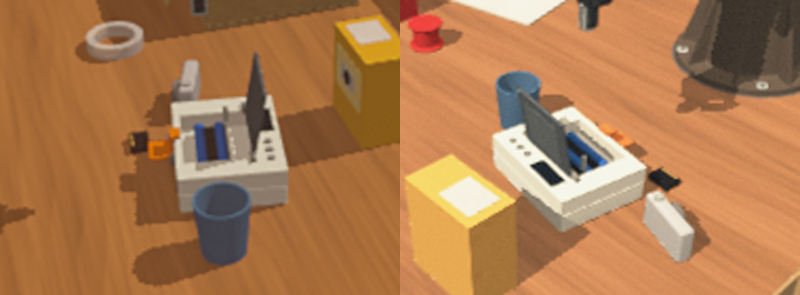

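View pics/wrist9.png

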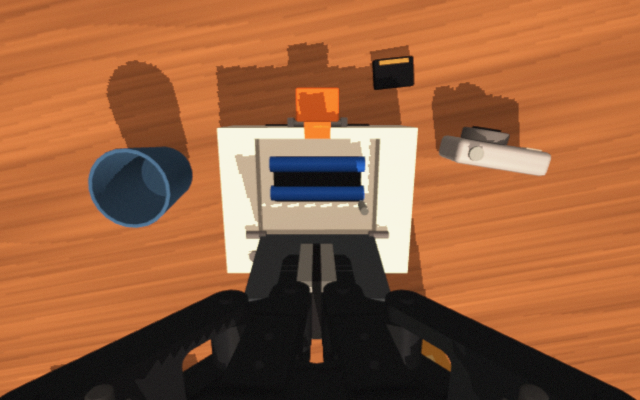

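The wrist view shows the bay open with the cartridge at (318,180), and the tab at (317,103) back at rest. The cup (140,187), battery (393,72) and camera (495,155) are undisturbed. The lid leans back at about 1.75 rad, and the gripper is clear at z = 0.26 with no force on it. Handing in.

```bash
python3 -c "
from bench import *
print(close_job()); print(state()['time_s'])"
```

```text
the job is handed in; nothing more can be done
None
the job is handed in; nothing more can be done
```

The printer lid is fully open against its stop, and I handed the job in at about 14 s. I pressed the orange tab down with the closed fingertips (about 8 N) and the lid sprung up to roughly 0.6 rad. I then pushed its front edge up and back until the force rose to about 6 N and the arm stopped advancing.

**Last checks:**
- **Lid:** after I let go it stayed leaning back. The two camera views put it at 1.70 and 1.82 rad, either side of the 1.75 stop and within their error.
- **Printer and tab:** the tab is back at rest at (0.435, 0.052), within 3 mm of where I first measured it, so the printer has not moved noticeably.
- **Other objects:** the cup, battery, camera, carton and tape look undisturbed.
- **Robot:** the gripper is clear, with its tips at z = 0.26 m and no contact force.

**Disagreements:** in the last pictures the networks gave two false reports. One placed the cup where the battery is, and one placed the battery where the cup is. I discounted both because the images plainly show the two things in their original places. One tab reading from the scene camera was also about 2 cm off, against the closer wrist-camera reading above.

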